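# Turn out a chocolate bar and lock the portioning stop on its length mark

## Robot

A 6-joint arm with a two-finger parallel gripper is mounted at the origin on a cart in front of the work surface, level with it; the furniture and walls round the work are solid. World frame = base frame: x ahead of the robot, y to its left, z up, the work surface at z = 0. Lengths are in mm, angles in rad, forces in N, time in s.
With the tool pointing down it reaches from about 275 to 750 mm from the base axis. Payload 10.2 kg.
Tool frame: the origin (TCP) lies at the centre of the arm's flange, where the gripper is bolted on; the fingertips stand 173 mm ahead of it and the grasp point (between the pads) lies 155 mm ahead of it; z points along the fingers, y is the line along which they close (so a half turn about z gives the same grasp; the last joint's range is limited). The gripper opens to 85 mm and grips with 20 to 120 N. Pads are 22 mm wide; open, the fingers measure 114 mm over their backs; the gripper's body (76 mm by 85 mm) begins 54 mm behind the grasp point. The pads swing forward as they close: fully open they stand 13 mm farther back than shut.
Start: joints at [-1.52, 0.313, 1.498, -0, 1.331, -0.223], TCP at [141.943, -505.455, 404.694] pointing down, gripper open.
Joint ranges: [-2.94, 2.94], [-0.97, 2.17], [0.19, 2.56], [-1.23, 4.37], [0.02, 3.11], [-2.88, 2.88]. Speed limits (rad/s): [2.39, 2.39, 3.01, 3.14, 3.14, 3.14].

## Interface

Orientations are given as a unit quaternion [w, x, y, z].
In Python, from rig import ctrl, camrig, status gives the robot as it stands (ctrl), with the cameras (camrig) and the readings (status).
- The arm moves only by the tool drive_effector, called after "Request:" as a command line: name --argument value ..., lists and objects as JSON in quotes. Schema: {"type":"object","properties":{"increments":{"type":"array","items":{"type":"array","items":{"type":"array","items":{"type":"number"},"minItems":6,"maxItems":6},"minItems":1,"maxItems":8},"minItems":1,"maxItems":1},"aperture":{"type":"number"},"squeeze":{"type":"number"},"only":{"type":"string"},"quiet":{"type":"boolean"},"lines":{"type":"string"}},"required":["increments"],"additionalProperties":false}. increments is a list that holds a single list of rows (three levels of brackets), with 1 to 8 rows, each of 6 numbers: dx, dy, dz in mm, then a rotation vector rx, ry, rz in rad; each row is the pose to reach, as a shift and turn from the pose commanded when the call began, along the tool's axes at that moment; what a row does not reach only later rows make up. A row lasts 1/10 s, in which the tool goes at most 50 mm and 0.15 rad, less where a joint would pass 70% of its speed; a pose out of reach is approached as far as the arm can. aperture is the opening from 0.0 (shut) to 1.0 (fully open), set as the call begins (left out keeps the last). The fingers move at their own pace and stop on an object; squeeze is the grip in N (left out, the last holds). Time passes only in rows, so rows that do not move let the fingers close. The tool returns the time, the measured TCP pose, the force, the opening and the grip force at its end. only (a regular expression) keeps the lines of the reply that match it, lines (a string "A,B") keeps lines A to B, and quiet returns only ok. Input that does not fit is refused with a message, and nothing moves.
- status.sense(): the state, without advancing time (a new reading comes with each control period).
- camrig.capture(name): name is "scene" or "top" or "wrist"; returns the picture (400x640x3 uint8, red, green, blue); there is no depth.
- camrig.calibration(name): a dict with "fx", "fy", "cx", "cy" (pixels), "position" and "attitude" of the camera in the world. Camera axes: x right, y down, z forward; pixel columns grow to the right and rows downward; lengths in mm; the calibration is good to about 2 mm. A picture is of the moment at which its call begins: read the wrist's pose just before it. calibration takes no time and is no camera call; for the wrist camera it gives the pose at the moment of the call.
- ctrl.finish_job(): hands the job in; it is judged then, once.
The state is a dict: "time_s": time; "joints": joint angles; "dq": joint speeds; "tau": joint torques, N m; "eef_pos": TCP position; "ee_rot": TCP orientation; "force": force on the tool from outside, world axes, zero at the start; "wrist_torque": the same for the moment, N m; "grip_width": opening from 0.0 (shut) to 1.0 (fully open); "grip_force": force on a finger pad.
Only numpy, scipy, OpenCV 4.12 (cv2) and the standard library are available. Lean on these libraries where they do the work, as an engineer would, in place of code of your own. Each camera call takes 0.05 s, during which the arm holds its last target. There are 200 camera calls.

## Task

Lift the chocolate bar out of its metal mould, lay it flat in the channel of the wooden portioning guide, just in front of the stop and with its back end still short of the red mark, and let it go. Then, with the orange cam lever still open, slide the stop up to the red mark so that it pushes the bar ahead of it, and hold it exactly there while you squeeze the lever shut against the stop's upright leg. Finish with leg and lever still firmly held between the fingers, stop on the mark and bar against it; leave the spice jar, salt shaker, timer and teaspoon alone.

Things in the scene. Friction and masses are not known exactly. Their poses are not given: they have to be found in the camera images.
- bar: Loose bar of dark chocolate, 42 (x) x 120 (y) x 20 mm (z), 0.11 kg, six segments along its y, grooved face down; origin at the centre of its underside. It starts in one cavity of the mould, top flush with the mould, and is to lie in the guide's channel with its y along the guide's y (either way round).
- mould: Aluminium mould, heavy, fixed: 132 (x) x 150 (y) x 26 mm, two cavities, floors 6 mm up; origin at the centre of its underside. The bar lies in the cavity centred at mould x = -31 mm (45 x 123 mm), along y; the other (x = +31 mm) is empty. All walls along y have a notch 54 mm long about y = 0, cut to the floor, so fingers can take the bar by its long sides at its middle.
- guide: Beech portioning guide, heavy, fixed: board 108 x 300 (y) x 18 mm (x -48 to +60); origin centre of underside; the stop pushes to +y. Channel for the bar along y, 48 mm wide, centred at x = +4 mm, floor z = 18 mm, between a ledge and the aluminium rail (centre x = +40 mm), both 24 mm high. Knife slot at y = +85 mm between white posts (x = -34 and +46, y 66 to 104, 58 mm high).
- red_mark (a point): The red length mark: a red line across channel and scale, at guide (4, 5, 18) mm. The stop is on the mark when its push face lies over this line; joint stop then reads 0.115.
- stop_face (a point): Middle of the stop's push face, the front (+y) of an aluminium plate that spans the channel (46 mm wide in x, z 20 to 42 mm in the guide), axes as the guide's; the bar's back end rests against it when pushed.
- stop (a joint): Slide of the stop along guide +y, m: 0 fully back (face at guide y = -110 mm), 0.115 on the red mark, 0.160 at its end. About 3 N moves it while the lever is open; it stays where it is left.
- leg_top (a point): Centre of the top of the stop's upright leg, 86 mm above the guide's underside: an aluminium post 20 (x) x 14 mm (y), free from 38 to 86 mm up, standing over the rail 27 mm behind the push face (guide -y).
- lever_tip (a point): Tip of the orange cam lever, which stands on the +y side of the leg: 16 mm wide (x), 8 mm thick, pivoting about guide x on a pin 19 mm in front of (+y) the leg's centre line and 38 mm above the guide's underside; the tip is 44 mm from the pin.
- cam_lever (a joint): Lever angle, rad: 0 shut (upright along the leg; leg and lever then 23 mm thick in y), 0.8 fully open (leaning to +y; leg and lever then span 56 mm). Stays where it is put. Light at first (1 N); below about 0.6 rad its cam presses on the rail: shutting takes up to about 10 N at the tip and pushes the stop back (-y) unless the leg is held.
- spice_jar: Bystander: upright spice jar with yellow lid, 42 x 42 x 106 mm; origin under its centre.
- salt_shaker: Bystander: upright salt shaker with grey top, 44 x 44 x 90 mm; origin under its centre.
- timer: Bystander: pink and white wind-up kitchen timer, 66 x 66 x 40 mm; origin under its centre.
- teaspoon: Bystander: steel teaspoon lying flat, 132 (x) x 28 x 11 mm; origin under its centre.

How it is judged (in metres and radians):
On the way, in this order (a step that is already met when the one before it is completed fails the run):
1. the bar is lifted clear of the mould in the gripper (z of bar in the frame of mould above 0.04 m and contact force between the fingers and bar above 0.5 N), for 0.1 s.
2. the bar lies flat in the guide's channel in front of the stop, its back end short of the red mark, and is let go (z of bar in the frame of guide between 0.014 and 0.022 m and x of bar in the frame of guide between -0.002 and 0.01 m and angle between the y axis of bar and the y axis of guide, either way round below 0.12 rad and angle between bar's own z axis and vertical below 0.08 rad and y of bar in the frame of red_mark below 0.06 m and y of bar in the frame of stop_face above 0.057 m and contact force between the fingers and bar below 0.1 N), for 0.2 s.
3. the stop is on the red mark with the bar against it and the lever still open (value of joint stop between 0.111 and 0.119 m and y of bar in the frame of stop_face between 0.057 and 0.065 m and value of joint cam_lever above 0.5 rad), for 0.2 s.
At the end, for the whole second after the job is handed in: The lever is shut (under 0.06 rad), the stop is within 4 mm of the red mark, the bar lies flat in the channel with its back end within 5 mm of the push face, and the fingers still grip leg and lever (over 4 N on the stop, over 2 N of it on the lever) (value of joint cam_lever below 0.06 rad and value of joint stop between 0.111 and 0.119 m and z of bar in the frame of guide between 0.014 and 0.022 m and x of bar in the frame of guide between -0.002 and 0.01 m and angle between the y axis of bar and the y axis of guide, either way round below 0.12 rad and angle between bar's own z axis and vertical below 0.08 rad and y of bar in the frame of stop_face between 0.057 and 0.065 m and contact force between the fingers and stop above 4 N and contact force between the fingers and cam_lever above 2 N); the arm keeps its last pose, push and grip.
It fails at once if the lever is brought to the clamping position while the stop is more than 10 mm off the mark (value of joint cam_lever below 0.35 rad and (value of joint stop below 0.105 m or value of joint stop above 0.125 m)).
It fails at once if the spice jar is pushed more than 25 mm or upset (distance of spice_jar from where it was at the start of the episode above 0.025 m or angle between spice_jar's own z axis and vertical above 0.5 rad).
It fails at once if the salt shaker is pushed more than 25 mm or upset (distance of salt_shaker from where it was at the start of the episode above 0.025 m or angle between salt_shaker's own z axis and vertical above 0.5 rad).
It fails at once if the kitchen timer is pushed more than 25 mm or upset (distance of timer from where it was at the start of the episode above 0.025 m or angle between timer's own z axis and vertical above 0.5 rad).
It fails at once if the teaspoon is pushed more than 25 mm or upset (distance of teaspoon from where it was at the start of the episode above 0.025 m or angle between teaspoon's own z axis and vertical above 0.5 rad).
It also fails if it takes over 54 s, if anything falls off the work surface, if the arm or the gripper's body presses on something with over 40 N, if the wrist force passes 120 N, or if a joint passes its speed limit or range.

## Working session

There is one attempt and no reset: what is moved stays moved. The work goes in short steps, Python scripts to look and compute and a tool call to move; the robot and the scene stay as the last step left them, time stands still between calls to the robot, and variables do not carry over. Pictures are saved under pics/ and viewed, at most 12 in all, crops included, and the job is handed in when it is done.

```bash
ls; mkdir -p pics
```

Run:
```python
from rig import ctrl, camrig, status
import cv2
for n in("scene","top"):
    im=camrig.capture(n); cv2.imwrite(f"pics/{n}0.png",im[:,:,::-1]); c=camrig.calibration(n); print(n,c)
s=status.sense(); print(s['time_s'],s['eef_pos'],s['ee_rot'],s['force'],s['grip_width'])
```

```text
pics
rig.py
scene {'fx': 419.940731052113, 'fy': 419.940731052113, 'cx': 312.86398942448056, 'cy': 193.871252803132, 'position': array([-97.98281202, 594.95540916, 460.40888297]), 'attitude': array([ 0.19600309, -0.30055478,  0.78042421, -0.51204263])}
top {'fx': 456.11914493148856, 'fy': 456.11914493148856, 'cx': 323.1147084618768, 'cy': 200.55308109388307, 'position': array([ 434.04372886,  -48.33362955, 1134.64226113]), 'attitude': array([-0.02169282,  0.71395585, -0.69836522,  0.04563438])}
0.1 [ 141.93978734 -505.41596356  404.18654831] [-5.85201195e-04  9.90641097e-01  1.36491292e-01  3.02132294e-05] [-0.0794109  -0.12800883  0.44915857] 1.0018368187953282
```

View pics/top0.png

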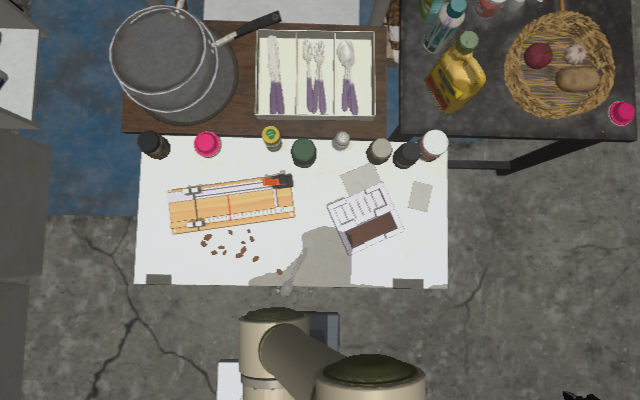

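View pics/scene0.png

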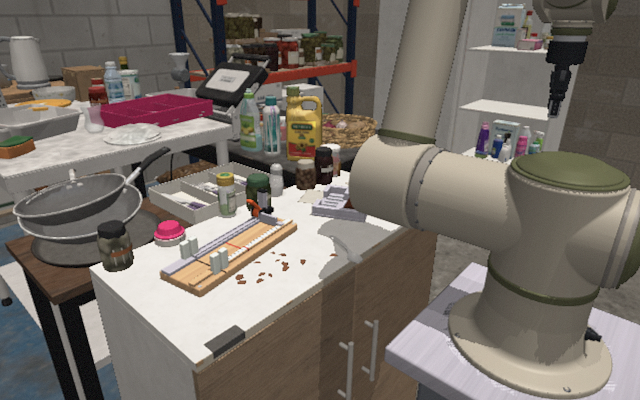

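The top view shows the guide (x 168–297, y 175–235) with orange lever at about (275,182), red mark near (229,207). The mould sits at about (367,218), with the bar in the lower cavity near (372,231). I'll enlarge the work area next.

Create h.py:
```python
import numpy as np,cv2
from scipy.spatial.transform import Rotation as R
from rig import ctrl, camrig, status
def rot(q): return R.from_quat([q[1],q[2],q[3],q[0]])
def ray(c,u,v):
    d=rot(c['attitude']).apply([(u-c['cx'])/c['fx'],(v-c['cy'])/c['fy'],1]); return np.array(c['position']),d
def onz(c,u,v,z):
    p,d=ray(c,u,v); return p+d*(z-p[2])/d[2]
def proj(c,P):
    q=rot(c['attitude']).inv().apply(np.array(P)-c['position']); return q[0]/q[2]*c['fx']+c['cx'],q[1]/q[2]*c['fy']+c['cy']
def tri(c1,uv1,c2,uv2):
    p,d=ray(c1,*uv1);q,e=ray(c2,*uv2);A=np.array([d,-e]).T;s=np.linalg.lstsq(A,q-p,rcond=None)[0]
    a,b=p+s[0]*d,q+s[1]*e; return (a+b)/2,np.linalg.norm(a-b)
```

Run:
```python
import cv2
im=cv2.imread('pics/top0.png')
cv2.imwrite('pics/topz.png',cv2.resize(im[160:260,155:415],None,fx=3.07,fy=3.07,interpolation=cv2.INTER_CUBIC))
```

```text
(no output)
```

View pics/topz.png

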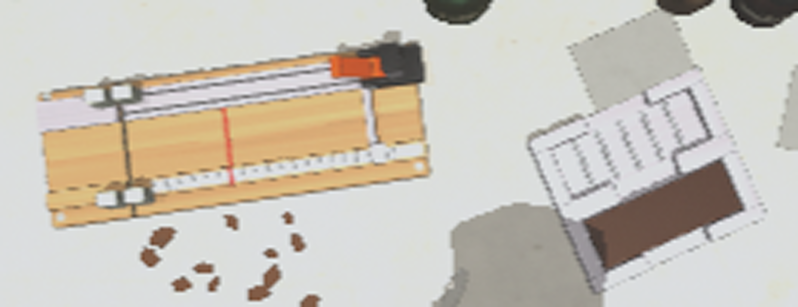

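The zoom shows the red line at about (228,108–185) in the crop, the stop plate near (371,118), the orange lever at (355,67), and the brown bar centred near (667,215).

Run:
```python
from h import *
im=cv2.imread('pics/top0.png'); c=dict(camrig.calibration('top')); hsv=cv2.cvtColor(im,cv2.COLOR_BGR2HSV)
def big(m,box):
    z=np.zeros_like(m);a,b,w,h=box;z[b:b+h,a:a+w]=m[b:b+h,a:a+w]
    k=cv2.findContours(z,cv2.RETR_EXTERNAL,cv2.CHAIN_APPROX_NONE)[0];return max(k,key=cv2.contourArea)
def rep(n,m,box,z):
    k=big(m,box);r=cv2.minAreaRect(k);P=np.array([onz(c,u,v,z)[:2] for u,v in cv2.boxPoints(r)])
    print(n,cv2.contourArea(k),P.mean(0).round(1),[round(float(np.linalg.norm(P[i]-P[i-1])),1) for i in(0,1)],'dirs',[np.degrees(np.arctan2(*(P[i]-P[i-1])[::-1])).round(1) for i in(1,2)])
H,S,V=cv2.split(hsv)
rep('bar',((V<110)&(S>60)).astype('u1')*255,(320,180,90,75),26)
wood=((H>8)&(H<25)&(S>70)&(V>150)).astype('u1')*255
rep('wood',cv2.morphologyEx(wood,cv2.MORPH_CLOSE,np.ones((9,9))),(155,165,150,75),18)
rep('red',((H<8)|(H>172)).astype('u1')*255*((S>110)&(V>120)),(215,190,30,35),18)
rep('orange',((H<12)&(S>180)&(V>150)).astype('u1')*255,(250,165,50,30),65)
for u,v in [(38,93),(425,50),(430,178),(55,227)]: print(onz(c,155+u/3.07,160+v/3.07,18).round(1))
for u,v in [(530,140),(697,68),(768,213),(602,290)]: print('mould',onz(c,155+u/3.07,160+v/3.07,26).round(1))
print(camrig.calibration('wrist'))
```

```text
bar 695.5 [ 472.3 -203. ] [40.5, 117.8] dirs [np.float64(-65.0), np.float64(-155.4)]
wood 3798.0 [528.6 141.9] [106.3, 302.8] dirs [np.float64(-80.4), np.float64(-170.5)]
red 0.0 [491.9 140.7] [2.4, 0.0] dirs [np.float64(0.0), np.float64(2.3)]
orange 73.5 [578.9  40.2] [11.9, 37.6] dirs [np.float64(-88.5), np.float64(-178.3)]
[557.3 295.   18. ]
[599.6 -10.6  18. ]
[496.7 -17.3  18. ]
[451.6 276.2  18. ]
mould [528.3 -96.1  26. ]
mould [ 589.4 -229.1   26. ]
mould [ 474.4 -286.9   26. ]
mould [ 410.9 -155.3   26. ]
{'fx': 315.2927020383918, 'fy': 315.2927020383918, 'cx': 322.18529860590445, 'cy': 200.03522401612173, 'position': array([ 215.4997914 , -486.63459843,  372.87271393]), 'attitude': array([ 0.11959264,  0.78804705, -0.59695388, -0.09124426])}
```

Request:
drive_effector --increments '[[[44, -22, 0, 0, 0, -0.14], [88, -44, 0, 0, 0, -0.28], [132, -66, 0, 0, 0, -0.42], [176, -88, 0, 0, 0, -0.56], [220, -110, 0, 0, 0, -0.7], [264, -132, 0, 0, 0, -0.84], [308, -154, 0, 0, 0, -0.98], [352, -176, 0, 0, 0, -1.12]]]' --aperture 1.0

```text
time_s: 0.9
eef_pos: [434.4, -239.1, 404.6]
ee_rot: [-0.0, 0.765, 0.644, -0.0]
force: [0.4, -1.1, 0.2]
grip_width: 0.995
grip_force: 0.0
```

Request:
drive_effector --increments '[[[0, 0, 0, 0, 0, -0.15], [0, 0, 0, 0, 0, -0.3], [0, 0, 0, 0, 0, -0.45], [0, 0, 0, 0, 0, -0.61], [0, 0, 0, 0, 0, -0.61], [0, 0, 0, 0, 0, -0.61]]]'

```text
time_s: 1.5
eef_pos: [433.2, -240.8, 404.5]
ee_rot: [-0.0, 0.54, 0.842, 0.0]
force: [0.3, -0.3, -0.3]
grip_width: 1.003
grip_force: 0.0
```

Run:
```python
from h import *
c=camrig.calibration('wrist'); im=camrig.capture('wrist'); cv2.imwrite('pics/w1.png',im[:,:,::-1]); s=status.sense(); np.save('w1.npy',c,allow_pickle=True)
print(c,s['eef_pos'],rot(s['ee_rot']).as_matrix().round(3),s['time_s'],s['joints'])
```

```text
{'fx': 315.2927020383918, 'fy': 315.2927020383918, 'cx': 322.18529860590445, 'cy': 200.03522401612173, 'position': array([ 401.76888755, -173.44044448,  373.20238493]), 'attitude': array([0.14710602, 0.96587069, 0.21075614, 0.03217875])} [ 433.22072301 -240.84149086  404.56530898] [[-0.416  0.909 -0.   ]
 [ 0.909  0.416  0.   ]
 [ 0.    -0.    -1.   ]] 1.55 [-7.44222871e-01  2.48356793e-01  1.58348082e+00 -3.33265561e-05
  1.31006163e+00 -1.17372081e+00]
```

View pics/w1.png

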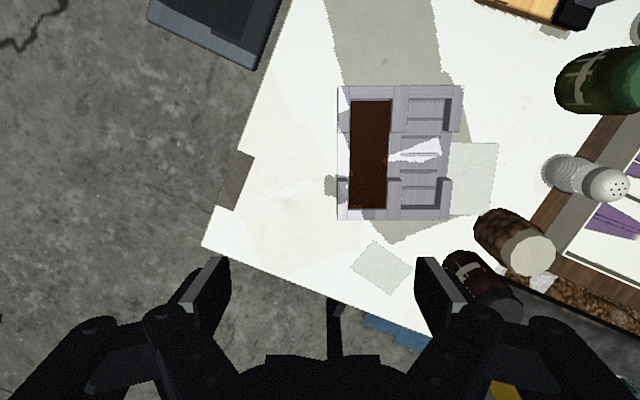

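The wrist view shows the mould upright with the brown bar at about x 350–392, y 99–210, both cavities and the notches at mid length. The guide's rear corner is at the top right.

Run:
```python
from h import *
c=np.load('w1.npy',allow_pickle=True).item(); im=cv2.imread('pics/w1.png'); H,S,V=cv2.split(cv2.cvtColor(im,cv2.COLOR_BGR2HSV))
def rep(m,box,z):
    q=np.zeros_like(m);a,b,w,h=box;q[b:b+h,a:a+w]=m[b:b+h,a:a+w];q=cv2.morphologyEx(q,cv2.MORPH_OPEN,np.ones((3,3)))
    k=max(cv2.findContours(q,cv2.RETR_EXTERNAL,cv2.CHAIN_APPROX_NONE)[0],key=cv2.contourArea)
    P=np.array([onz(c,u,v,z)[:2] for u,v in k[:,0]],'f4');r=cv2.minAreaRect(P);print(cv2.boundingRect(k),r);return r
r=rep(((V<100)&(S>100)).astype('u1')*255,(335,85,70,140),26)
s=status.sense(); d=np.r_[r[0],0]-np.r_[s['eef_pos'][:2],0]; print(rot(s['ee_rot']).inv().apply(d))
M=rot(s['ee_rot']).as_matrix(); print('tool y deg',np.degrees(np.arctan2(M[1,1],M[0,1])))
for u,v in [(338,87),(463,86),(448,220),(338,220)]: print(onz(c,u,v,26)[:2].round(1))
```

```text
(349, 101, 41, 107) ((472.2562255859375, -204.97633361816406), (41.343406677246094, 117.72921752929688), 24.994417190551758)
[ 1.63523234e+01  5.04250084e+01 -3.05610775e-03]
tool y deg 24.608913129403266
[ 410.7 -153.3]
[528.1 -98.5]
[ 591.8 -232.6]
[ 474.1 -286.5]
```

Request:
drive_effector --increments '[[[8, 25, 40, 0, 0, -0.007], [17, 50.5, 80, 0, 0, -0.007], [17, 50.5, 125, 0, 0, -0.007], [17, 50.5, 170, 0, 0, -0.007], [17, 50.5, 200, 0, 0, -0.007], [17, 50.5, 215, 0, 0, -0.007], [17, 50.5, 224, 0, 0, -0.007], [17, 50.5, 224, 0, 0, -0.007]]]' --aperture 1.0

```text
time_s: 2.35
eef_pos: [471.8, -204.2, 180.0]
ee_rot: [-0.001, 0.536, 0.844, 0.0]
force: [1.8, -1.5, 0.2]
grip_width: 1.0
grip_force: 0.0
```

Request:
drive_effector --increments '[[[0, 0, 0, 0, 0, 0], [0, 0, 0, 0, 0, 0], [0, 0, 0, 0, 0, 0], [0, 0, 0, 0, 0, 0], [0, 0, 0, 0, 0, 0], [0, 0, 0, 0, 0, 0], [0, 0, 0, 0, 0, 0], [0, 0, 0, 0, 0, 0]]]' --aperture 0.3 --squeeze 30

```text
time_s: 3.15
eef_pos: [472.2, -204.3, 181.6]
ee_rot: [0.001, 0.536, 0.844, -0.0]
force: [-0.8, 0.4, 6.1]
grip_width: 0.483
grip_force: 31.1
```

Request:
drive_effector --increments '[[[0, 0, -8, 0, 0, 0], [0, 0, -20, 0, 0, 0], [0, 0, -45, 0, 0, 0], [0, 0, -75, 0, 0, 0], [0, 0, -110, 0, 0, 0], [0, 0, -150, 0, 0, 0], [0, 0, -170, 0, 0, 0], [0, 0, -170, 0, 0, 0]]]'

```text
time_s: 3.95
eef_pos: [472.0, -204.2, 354.2]
ee_rot: [0.003, 0.536, 0.844, -0.0]
force: [0.5, -0.3, -1.7]
grip_width: 0.482
grip_force: 31.0
```

Request:
drive_effector --increments '[[[44, 0, 0, 0, 0, 0.05], [88, 0, 0, 0, 0, 0.1], [132, 0, 0, 0, 0, 0.15], [176, 0, 0, 0, 0, 0.2], [210, 0, 0, 0, 0, 0.25], [225, 0, 0, 0, 0, 0.28], [225, 0, 0, 0, 0, 0.28], [225, 0, 0, 0, 0, 0.28]]]'

```text
time_s: 4.75
eef_pos: [376.2, -0.8, 350.4]
ee_rot: [-0.0, 0.648, 0.762, -0.0]
force: [-0.5, -0.4, -0.9]
grip_width: 0.481
grip_force: 31.0
```

Run:
```python
from h import *
c=camrig.calibration('wrist'); im=camrig.capture('wrist'); cv2.imwrite('pics/w2.png',im[:,:,::-1]); s=status.sense(); np.save('w2.npy',c,allow_pickle=True)
print(s['eef_pos'],s['time_s'],s['grip_force'])
```

```text
[376.37495862  -1.18899857 350.40521151] 4.8 30.955710411071777
```

View pics/w2.png

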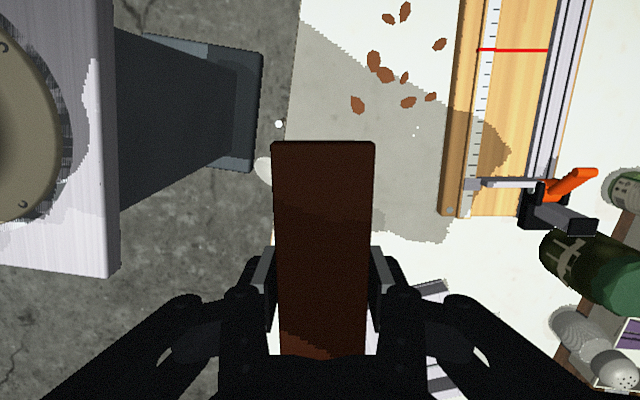

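The bar is held square between the pads, with its front end at row 142. At upper right are the red mark (478–548, 49), the stop plate (about 470–530, 182), the open orange lever (545–597, 170–200), and the leg's dark top at (582,227).

Run:
```python
from h import *
c=np.load('w2.npy',allow_pickle=True).item(); im=cv2.imread('pics/w2.png'); H,S,V=cv2.split(cv2.cvtColor(im,cv2.COLOR_BGR2HSV))
red=((H<6)|(H>174))&(S>150)&(V>120); red[:,:470]=0;red[70:]=0;red[:30]=0
v,u=np.nonzero(red);P=np.array([onz(c,a,b,18)[:2] for a,b in zip(u,v)]);print('red px',u.min(),u.max(),v.min(),v.max())
pc=np.polyfit(u,v,1);e=[onz(c,a,np.polyval(pc,a),18)[:2] for a in (u.min(),u.max())];d=e[1]-e[0];print('red ends',e,np.linalg.norm(d),'yaw',np.degrees(np.arctan2(d[1],d[0])))
wood=(H>8)&(H<28)&(S>70)&(V>90)
L=[];Rr=[]
for r in range(5,205,5):
    a=np.nonzero(wood[r,438:475])[0]; L.append(onz(c,438+a[0],r,18)[:2])
L=np.array(L,'f4');l=cv2.fitLine(L,cv2.DIST_HUBER,0,.01,.01).ravel();print('left edge yaw of y',np.degrees(np.arctan2(l[1],l[0]))%180-90,l[2:])
y=np.array([l[0],l[1]])*np.sign(l[1]);x=np.array([y[1],-y[0]]);O=l[2:]+48*x
mid=(P.mean(0)); gy=(mid-O)@y; G=O+(gy-5)*y; print('guide origin',G,'yaw',np.degrees(np.arctan2(x[1],x[0])),'red x',[(q-G)@x for q in e])
for n,(a,b,z) in dict(corner=(441,215,18),plate=(530,178,42),plate2=(470,180,42)).items():
    q=onz(c,a,b,z)[:2]-G;print(n,q@x,q@y)
for row in (100,140):  # profile across guide, in guide coords
    print(row,[(u,round(float((onz(c,u,row,18)[:2]-G)@x),1),im[row,u].tolist()) for u in range(450,590,6)])
```

```text
red px 478 547 48 51
red ends [array([490.99796316, 137.2039499 ]), array([550.57567895, 146.02355438])] 60.22698433693722 yaw 8.42064153399998
left edge yaw of y 11.20282 [481.36404  84.24043]
guide origin [519.9747091  136.35560608] yaw 11.202812 red x [np.float64(-28.25979442582043), np.float64(31.896201349859755)]
corner -48.45068474766657 -146.34921297637166
plate 19.582827184149377 -104.44415388871802
plate2 -34.22895221230091 -104.46106087933828
100 [(450, -49.0, [41, 65, 91]), (456, -43.5, [129, 199, 238]), (462, -38.0, [142, 210, 241]), (468, -32.6, [132, 197, 236]), (474, -27.1, [153, 226, 242]), (480, -21.7, [247, 246, 242]), (486, -16.2, [253, 246, 243]), (492, -10.8, [128, 201, 236]), (498, -5.3, [140, 206, 239]), (504, 0.1, [121, 190, 230]), (510, 5.6, [126, 198, 235]), (516, 11.1, [143, 216, 237]), (522, 16.5, [136, 206, 238]), (528, 22.0, [133, 202, 237]), (534, 27.4, [135, 208, 236]), (540, 32.9, [64, 62, 62]), (546, 38.3, [224, 216, 219]), (552, 43.8, [227, 219, 220]), (558, 49.3, [221, 215, 216]), (564, 54.7, [148, 140, 143]), (570, 60.2, [89, 156, 203]), (576, 65.6, [237, 241, 237]), (582, 71.1, [234, 239, 234]), (588, 76.5, [238, 240, 236])]
140 [(450, -45.8, [70, 111, 146]), (456, -40.2, [85, 137, 172]), (462, -34.5, [74, 120, 153]), (468, -28.9, [85, 139, 183]), (474, -23.2, [189, 201, 197]), (480, -17.5, [176, 192, 196]), (486, -11.9, [80, 125, 161]), (492, -6.2, [75, 124, 159]), (498, -0.6, [80, 121, 158]), (504, 5.1, [131, 200, 239]), (510, 10.8, [148, 222, 238]), (516, 16.4, [139, 207, 239]), (522, 22.1, [137, 210, 238]), (528, 27.7, [136, 210, 240]), (534, 33.4, [159, 156, 157]), (540, 39.1, [13, 10, 10]), (546, 44.7, [223, 220, 219]), (552, 50.4, [226, 220, 221]), (558, 56.0, [233, 226, 227]), (564, 61.7, [240, 244, 238]), (570, 67.4, [237, 242, 237]), (576, 73.0, [234, 242, 237]), (582, 78.7, [236, 241, 236]), (588, 84.3, [235, 241, 236])]
```

Run:
```python
from h import *
c=np.load('w2.npy',allow_pickle=True).item(); im=cv2.imread('pics/w2.png'); hsv=cv2.cvtColor(im,cv2.COLOR_BGR2HSV);S=hsv[:,:,1].astype(int)
def line(name,f,z,rows):
    P=[];U=[]
    for r in rows:
        u=f(S[r],r)
        if u is not None: P.append(onz(c,u,r,z)[:2]);U.append(u)
    P=np.array(P,'f4');l=cv2.fitLine(P,cv2.DIST_HUBER,0,.01,.01).ravel()
    y=l[:2]*np.sign(l[1]);x=np.array([y[1],-y[0]]);res=(P-l[2:])@x
    print(name,len(P),'yaw',np.degrees(np.arctan2(x[1],x[0])).round(2),l[2:].round(1),'rms',res.std().round(2),U[0],U[-1])
def right_of_channel(s,r):
    a=np.nonzero(s[505:560]<50)[0]; return 505+a[0]-.5 if len(a) else None
def scale_right(s,r):
    a=np.nonzero(s[460:505]<60)[0]; return 460+a[-1]+.5 if len(a) else None
def left(s,r):
    a=np.nonzero(s[435:475]>70)[0]; return 435+a[0]-.5 if len(a) else None
def board_right(s,r):
    a=np.nonzero(s[545:600]>70)[0]; return 545+a[-1]+.5 if len(a) else None
rows=[r for r in range(4,160,3) if not 44<r<54]
for z in(18,24): line(f'chan/rail z{z}',right_of_channel,z,rows);line(f'scale z{z}',scale_right,z,rows)
line('left top18',left,18,rows);line('left z0',left,0,rows); line('boardR',board_right,18,range(4,110,3))
```

Run:
```python
import cv2
im=cv2.imread('pics/w2.png');cv2.imwrite('pics/w2z.png',cv2.resize(im[0:250,430:630],None,fx=2.4,fy=2.4,interpolation=cv2.INTER_CUBIC))
```

```text
chan/rail z18 49 yaw 9.38 [555.9 118.6] rms 0.52 557.5 527.5
scale z18 49 yaw 9.22 [509.3 111.1] rms 0.26 500.5 477.5
chan/rail z24 49 yaw 9.38 [552.1 117.7] rms 0.51 557.5 527.5
scale z24 49 yaw 9.22 [506.4 110.3] rms 0.26 500.5 477.5
left top18 49 yaw 9.41 [475.1 104.4] rms 4.01 458.5 441.5
left z0 49 yaw 9.41 [481.7 106.3] rms 4.25 458.5 441.5
boardR 36 yaw 9.36 [581.  148.1] rms 0.26 592.5 568.5
```

View pics/w2z.png

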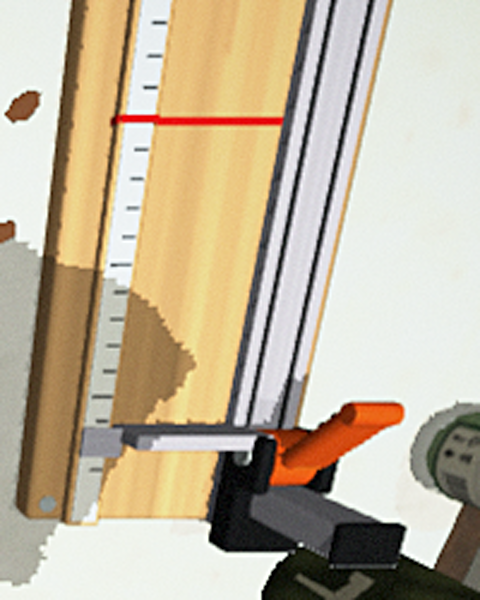

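Add to h.py:
```python
YAW=np.radians(9.3);GX=np.array([np.cos(YAW),np.sin(YAW)]);GY=np.array([-np.sin(YAW),np.cos(YAW)])
RED=np.array([525.8,141.9]);G0=RED-4*GX-5*GY
def g2w(x,y): return G0+x*GX+y*GY
def w2g(p): d=np.array(p)[:2]-G0; return np.array([d@GX,d@GY]).round(1)
def togo(x,y,z):
    s=status.sense();M=rot(s['ee_rot']); d=np.r_[g2w(x,y),z]-s['eef_pos']; m=M.as_matrix()
    print('t',s['time_s'],'tool shift',M.inv().apply(d).round(1),'tool y yaw',np.degrees(np.arctan2(m[1,1],m[0,1])).round(2),'guide',w2g(s['eef_pos']),s['eef_pos'][2].round(1),'F',np.round(s['force'],1),'grip',s['grip_width'],s['grip_force'])
```

Run:
```python
from h import *
c=camrig.calibration('top'); im=cv2.imread('pics/top0.png').astype(int); d=im[:,:,2]-im[:,:,1]; d[:,:222]=0;d[:,240:]=0;d[:190]=0;d[228:]=0
for r in range(195,221,3):
    u=np.arange(640);w=np.clip(d[r]-75,0,None); 
    if w.sum(): q=(u*w).sum()/w.sum(); print(r,q.round(2),w2g(onz(c,q,r,18)))
cw=np.load('w2.npy',allow_pickle=True).item()
for n,(u,v) in dict(rearcorner=(470+30/2.4-3,0),).items(): pass
z=lambda u,v:(430+u/2.4,v/2.4)
print('plate front top',w2g(onz(cw,*z(130,428),42)),w2g(onz(cw,*z(245,424),42)))
print('leg top',w2g(onz(cw,*z(367,547),86)),'base rear corners z18',w2g(onz(cw,*z(100,522),18)))
print('lever tip',[w2g(onz(cw,*z(400,410),h)) for h in(65,70)])
togo(4,0,230)
```

```text
195 227.53 [28.3  8.2]
198 228.0 [20.8  8. ]
201 228.0 [13.5  8.9]
204 228.46 [6.1 8.7]
207 229.06 [-1.4  8.1]
210 229.23 [-8.8  8.6]
213 230.0 [-16.3   7.7]
219 230.0 [-30.8   9.5]
plate front top [ -20.8 -103.5] [  22. -102.]
leg top [  40.8 -133.6] base rear corners z18 [ -14.7 -150.1]
lever tip [array([ 58.4, -91.8]), array([ 53.9, -90.7])]
t 4.8 tool shift [112.4 170.4 120.3] tool y yaw 9.18 guide [-166.6 -112.1] 350.4 F [-0.3 -0.2 -1.8] grip 0.4875022528177573 30.955710411071777
```

Request:
drive_effector --increments '[[[26, 40, 0, 0, 0, -0.002], [52, 80, 0, 0, 0, -0.002], [78, 120, 20, 0, 0, -0.002], [105, 160, 40, 0, 0, -0.002], [112.5, 170.5, 70, 0, 0, -0.002], [112.5, 170.5, 110, 0, 0, -0.002], [112.5, 170.5, 130, 0, 0, -0.002], [112.5, 170.5, 130, 0, 0, -0.002]]]'

```text
time_s: 5.6
eef_pos: [526.3, 136.7, 217.3]
ee_rot: [-0.002, 0.648, 0.762, -0.002]
force: [0.5, -0.2, -0.7]
grip_width: 0.484
grip_force: 31.1
```

Run:
```python
from h import *
c=camrig.calibration('wrist'); im=camrig.capture('wrist'); cv2.imwrite('pics/w3.png',im[:,:,::-1]); np.save('w3.npy',c,allow_pickle=True)
togo(4,0,193.5)
```

```text
t 5.65 tool shift [ 0.2 -0.2 26.1] tool y yaw 9.23 guide [ 4.2 -0.2] 219.6 F [-0.2  0.5 -0.6] grip 0.4860809099967262 31.146329641342163
```

View pics/w3.png

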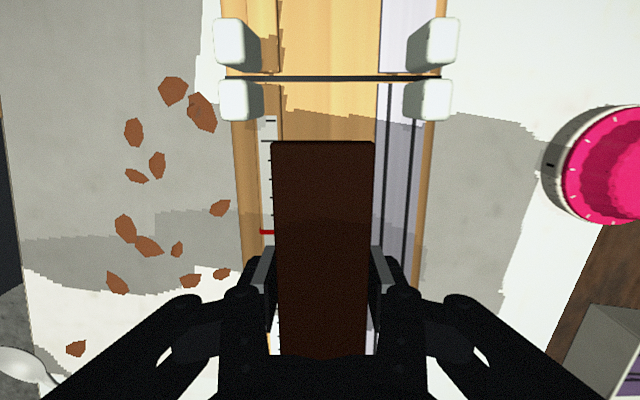

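The bar is above the channel. The channel edges are at about u 279 and 379 near row 125, the knife slot at row 77, and the red mark at (266,232) on the scale.

Run:
```python
from h import *
c=np.load('w3.npy',allow_pickle=True).item(); im=cv2.imread('pics/w3.png'); S=cv2.cvtColor(im,cv2.COLOR_BGR2HSV)[:,:,1]
for r in (120,125,130,135):
    a=np.nonzero(S[r,283:400]<50)[0]; b=np.nonzero(S[r,255:295]<60)[0]
    print(r,283+a[0],255+b[-1]+1,[w2g(onz(c,283+a[0],r,z)) for z in(18,24)],w2g(onz(c,255+b[-1]+1,r,24)))
print('slot',w2g(onz(c,320,77.5,18)),'red',w2g(onz(c,266,232,24)))
for u in(272,375): print('bar front',[w2g(onz(c,u,143,z)) for z in(62,64)])
```

```text
120 376 277 [array([30.3, 65.1]), array([29.3, 65.4])] [-20.1  65.4]
125 376 277 [array([30.4, 62.6]), array([29.5, 63. ])] [-20.2  63. ]
130 375 278 [array([30., 60.]), array([29.1, 60.5])] [-19.8  60.5]
135 375 278 [array([30.1, 57.5]), array([29.2, 58. ])] [-19.9  58.1]
slot [ 1.4 85.6] red [-28.8   4.9]
bar front [array([-16.9,  58.7]), array([-16.5,  59. ])]
bar front [array([23.3, 58.7]), array([23., 59.])]
```

Request:
drive_effector --increments '[[[0, 1.2, 8, 0, 0, 0], [0, 1.2, 16, 0, 0, 0], [0, 1.2, 21, 0, 0, 0], [0, 1.2, 24, 0, 0, 0], [0, 1.2, 25, 0, 0, 0], [0, 1.2, 25, 0, 0, 0]]]'

```text
time_s: 6.25
eef_pos: [527.8, 137.8, 195.9]
ee_rot: [0.0, 0.648, 0.762, 0.0]
force: [-0.4, 0.7, -0.9]
grip_width: 0.488
grip_force: 31.2
```

Request:
drive_effector --increments '[[[0, 0, 1, 0, 0, 0], [0, 0, 2, 0, 0, 0], [0, 0, 2, 0, 0, 0], [0, 0, 3, 0, 0, 0], [0, 0, 3, 0, 0, 0]]]'

```text
time_s: 6.75
eef_pos: [527.9, 137.9, 195.6]
ee_rot: [0.001, 0.647, 0.762, 0.0]
force: [-11.6, -1.2, 29.8]
grip_width: 0.49
grip_force: 48.1
```

Request:
drive_effector --increments '[[[0, 0, -2.5, 0, 0, 0], [0, 0, -2.5, 0, 0, 0], [0, 0, -2.5, 0, 0, 0]]]'

```text
time_s: 7.05
eef_pos: [527.9, 137.8, 195.8]
ee_rot: [0.0, 0.648, 0.762, 0.0]
force: [-1.4, 0.7, 7.0]
grip_width: 0.485
grip_force: 36.5
```

Request:
drive_effector --increments '[[[0, 0, 0, 0, 0, 0], [0, 0, -1, 0, 0, 0], [0, 0, -1, 0, 0, 0], [0, 0, -1, 0, 0, 0], [0, 0, -1, 0, 0, 0], [0, 0, -1, 0, 0, 0]]]' --aperture 0.75

```text
time_s: 7.65
eef_pos: [527.7, 137.8, 196.1]
ee_rot: [-0.0, 0.648, 0.762, -0.0]
force: [-0.3, 0.2, 0.1]
grip_width: 0.747
grip_force: 0.0
```

Request:
drive_effector --increments '[[[0, 0, -5, 0, 0, 0], [0, 0, -15, 0, 0, 0], [0, 0, -40, 0, 0, 0], [0, 0, -80, 0, 0, 0], [0, 0, -120, 0, 0, 0], [0, 0, -150, 0, 0, 0], [0, 0, -150, 0, 0, 0]]]' --aperture 1.0

```text
time_s: 8.35
eef_pos: [527.9, 137.9, 351.3]
ee_rot: [0.003, 0.648, 0.762, 0.003]
force: [0.4, -0.1, -0.8]
grip_width: 1.001
grip_force: 0.0
```

Run:
```python
from h import *
c=camrig.calibration('wrist'); im=camrig.capture('wrist'); cv2.imwrite('pics/w4.png',im[:,:,::-1]); np.save('w4.npy',c,allow_pickle=True)
togo(4,0,193.5)
```

```text
t 8.4 tool shift [ -0.6  -1.9 155.1] tool y yaw 9.29 guide [5.2 0.7] 348.6 F [-0.5  0.  -0.3] grip 0.9982235155085428 0.0
```

View pics/w4.png

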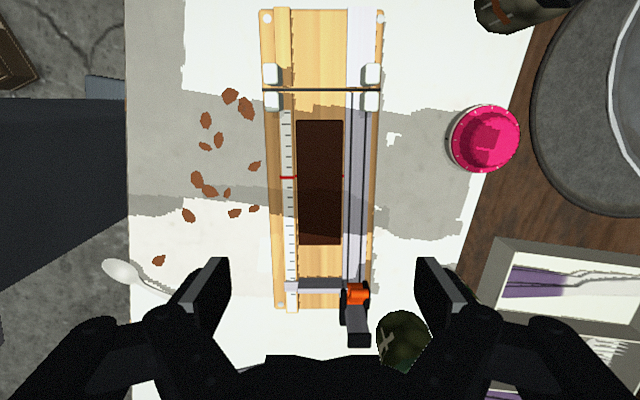

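The bar lies flat in the channel (297–343, 120–245) between ledge and rail, clear of the stop plate (row ~285). The lever (357,293) and leg top (358,340) are visible, and the green jar sits to the right of the leg at (403,340).

Run:
```python
from h import *
c=np.load('w4.npy',allow_pickle=True).item(); im=cv2.imread('pics/w4.png'); H,S,V=cv2.split(cv2.cvtColor(im,cv2.COLOR_BGR2HSV))
m=((V<75)).astype('u1')*255; q=np.zeros_like(m);q[100:262,292:348]=m[100:262,292:348];q=cv2.morphologyEx(q,cv2.MORPH_OPEN,np.ones((5,5)))
k=max(cv2.findContours(q,cv2.RETR_EXTERNAL,cv2.CHAIN_APPROX_NONE)[0],key=cv2.contourArea);r=cv2.minAreaRect(np.array([w2g(onz(c,u,v,38)) for u,v in k[:,0]],'f4'));print('bar',r)
print('red',w2g(onz(c,287,177,24)),'slot',w2g(onz(c,320,90,18)))
print('column plate',im[270:300,315].sum(1)//3)
for v in(279,281,283,290): print('plate row',v,w2g(onz(c,315,v,42)))
print('leg top corners',[w2g(onz(c,u,v,86)) for u,v in((347,333),(370,333),(370,347),(347,347))])
o=(H<12)&(S>170)&(V>120);o[:270]=0;o[320:]=0;v,u=np.nonzero(o);print('orange px',u.min(),u.max(),v.min(),v.max(),'front@z68',w2g(onz(c,358,v.min(),66)))
for hz in(0,60,100): print('green jar',hz,[w2g(onz(c,u,v,hz)) for u,v in((378,338),(431,330),(405,311))])
im2=cv2.imread('pics/top0.png');H,S,V=cv2.split(cv2.cvtColor(im2,cv2.COLOR_BGR2HSV));ct=camrig.calibration('top')
for n,(u,v) in dict(green=(303,152),yellow=(271,137)).items(): print(n,[w2g(onz(ct,u,v,z)) for z in(80,106)])
togo(40.7,-113,330)
```

```text
bar ((5.484601020812988, 0.417510986328125), (40.97320556640625, 118.03707122802734), 0.1041744276881218)
red [-25.4   5.5] slot [ 6.5 84.6]
column plate [173 178 177 173 177 176 157 109  71  74  71  69  73  76  77  73  66  61
 143 215 218 215 215 196 168 175 175 177 178 177]
plate row 279 [  1.1 -95.1]
plate row 281 [  1.  -97.4]
plate row 283 [  1.  -99.7]
plate row 290 [   1.  -107.8]
leg top corners [array([  30.1, -123.4]), array([  50.8, -123.5]), array([  51.5, -139. ]), array([  30.5, -138.8])]
orange px 347 368 285 304 front@z68 [ 41.1 -86.9]
green jar 0 [array([  77.6, -204. ]), array([ 142. , -192.6]), array([ 107.9, -165. ])]
green jar 60 [array([  64.1, -151.7]), array([ 116.5, -142.5]), array([  88.7, -120. ])]
green jar 100 [array([  55.1, -116.8]), array([  99.4, -109. ]), array([ 76., -90.])]
green [array([  96.7, -188. ]), array([  91.4, -187.5])]
yellow [array([ 142.1, -118.6]), array([ 135.7, -119.8])]
t 8.4 tool shift [-113.7   35.5   18.8] tool y yaw 9.29 guide [5.2 0.7] 348.6 F [-0.5  0.  -0.3] grip 0.9982235155085428 0.0
```

Request:
drive_effector --increments '[[[-20, 6, 0, 0, 0, -0.14], [-40, 12, 0, 0, 0, -0.28], [-60, 18, 0, 0, 0, -0.42], [-80, 24, 0, 0, 0, -0.56], [-100, 30, 0, 0, 0, -0.7], [-114, 36, 0, 0, 0, -0.84], [-114, 36, 0, 0, 0, -0.98], [-114, 36, 0, 0, 0, -1.12]]]' --aperture 1.0

```text
time_s: 9.2
eef_pos: [581.6, 30.6, 345.0]
ee_rot: [-0.001, 0.141, 0.99, 0.0]
force: [-0.0, -0.5, -0.5]
grip_width: 0.994
grip_force: 0.0
```

Request:
drive_effector --increments '[[[0, 0, 0, 0, 0, -0.14], [0, 0, 0, 0, 0, -0.28], [0, 0, 0, 0, 0, -0.42], [0, 0, 0, 0, 0, -0.45], [0, 0, 0, 0, 0, -0.45]]]'

```text
time_s: 9.7
eef_pos: [581.4, 31.1, 345.2]
ee_rot: [-0.001, -0.081, 0.997, 0.0]
force: [0.4, -0.8, -0.1]
grip_width: 0.997
grip_force: 0.0
```

Run:
```python
from h import *
c=camrig.calibration('wrist'); im=camrig.capture('wrist'); cv2.imwrite('pics/w5.png',im[:,:,::-1]); np.save('w5.npy',c,allow_pickle=True)
togo(41,-114,220)
```

```text
t 9.75 tool shift [ -0.2  -0.7 125.4] tool y yaw 99.18 guide [  41.  -113.4] 345.4 F [ 0.8 -0.9  0.1] grip 0.9992518541876344 0.0
```

View pics/w5.png

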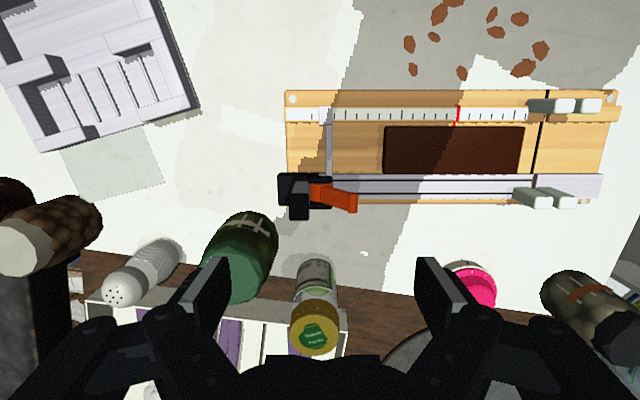

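The wrist view now has guide +y to the right. The stop plate edge is at u≈333, the bar at 384–523, the red mark at u≈458, the leg top at about (299,204), and the lever tip at (352,203). The yellow-lidded jar at (315,330) is well behind.

Run:
```python
from h import *
c=np.load('w5.npy',allow_pickle=True).item(); im=cv2.imread('pics/w5.png').astype(int)
for r in(130,140,150,160): print(r,im[r,320:345].sum(1)//3)
print([w2g(onz(c,333,r,42)) for r in(130,160)],'red',w2g(onz(c,458,116,24)),'bar',w2g(onz(c,384,150,38)),w2g(onz(c,523,150,38)))
print('leg top',[w2g(onz(c,u,v,86)) for u,v in((289,190),(309,190),(290,219),(308,219))],'lever',[w2g(onz(c,u,v,69)) for u,v in((357,195),(356,212))])
for z in(80,110): print('jar green/spice nearest',z,w2g(onz(c,240,215,z)),w2g(onz(c,318,297,z)))
```

```text
130 [180 183 172  97  98  95 127 141 134 137 135 132 124 124 116 124 124 119
 119 122 119 129 124 124 120]
140 [ 98 104 104 105 100  98 123 144 137 134 137 133 117 122 118 124 124 122
 123 116 120 120 122 118 122]
150 [116 112 114 114 109 103 130 141 138 134 135 138 127 131 128 129 127 129
 128 137 131 124 130 128 132]
160 [114 122 118 117 112 106 130 143 147 146 156 155 123 138 132 136 133 136
 135 136 134 134 132 134 128]
[array([ -12.7, -105.8]), array([  12.8, -105.6])] red [-23.3   5.9] bar [  4.8 -61. ] [ 4.9 60.5]
leg top [array([  27.7, -139.9]), array([  27.7, -124.9]), array([  50.9, -139.9]), array([  50.9, -126. ])] lever [array([ 36.6, -86.8]), array([ 51.2, -87.2])]
jar green/spice nearest 80 [  49.7 -179.9] [ 124.7 -118.7]
jar green/spice nearest 110 [  38.8 -171.6] [ 104.2 -118.2]
```

Request:
drive_effector --increments '[[[0, 0, 30, 0, 0, 0], [0, 0, 60, 0, 0, 0], [0, 0, 85, 0, 0, 0], [0, 0, 105, 0, 0, 0], [0, 0, 118, 0, 0, 0], [0, 0, 125, 0, 0, 0], [0, 0, 125, 0, 0, 0]]]'

```text
time_s: 10.45
eef_pos: [581.6, 31.1, 220.7]
ee_rot: [-0.0, -0.08, 0.997, 0.0]
force: [0.1, -0.1, -0.0]
grip_width: 1.0
grip_force: 0.0
```

Run:
```python
from h import *
togo(41,-114,220)
```

```text
t 10.45 tool shift [ 0.1 -0.6  0.7] tool y yaw 99.22 guide [  41.1 -113.4] 220.7 F [ 0.1 -0.1 -0. ] grip 0.9999635155597513 0.0
```

Request:
drive_effector --increments '[[[0, 0, 0, 0, 0, 0], [0, 0, 0, 0, 0, 0], [0, 0, 0, 0, 0, 0], [0, 0, 0, 0, 0, 0]]]' --aperture 0.75 --squeeze 30

```text
time_s: 10.85
eef_pos: [581.7, 31.1, 221.6]
ee_rot: [0.0, -0.081, 0.997, -0.0]
force: [-0.8, -1.3, -0.1]
grip_width: 0.748
grip_force: 0.0
```

Request:
drive_effector --increments '[[[0, 4, 0, 0, 0, 0], [0, 8, 0, 0, 0, 0], [0, 14, 0, 0, 0, 0], [0, 22, 0, 0, 0, 0], [0, 30, 0, 0, 0, 0], [0, 38, 0, 0, 0, 0], [0, 46, 0, 0, 0, 0], [0, 54, 0, 0, 0, 0]]]'

```text
time_s: 11.65
eef_pos: [572.8, 85.1, 221.3]
ee_rot: [-0.0, -0.081, 0.997, -0.0]
force: [-1.1, -5.3, 1.4]
grip_width: 0.756
grip_force: 2.3
```

Request:
drive_effector --increments '[[[0, 8, 0, 0, 0, 0], [0, 16, 0, 0, 0, 0], [0, 24, 0, 0, 0, 0], [0, 32, 0, 0, 0, 0], [0, 40, 0, 0, 0, 0], [0, 46, 0, 0, 0, 0], [0, 50, 0, 0, 0, 0], [0, 50, 0, 0, 0, 0]]]'

```text
time_s: 12.45
eef_pos: [564.8, 134.4, 221.1]
ee_rot: [0.0, -0.081, 0.997, 0.0]
force: [-1.0, 0.4, -0.5]
grip_width: 0.751
grip_force: 0.0
```

Run:
```python
from h import *
c=camrig.calibration('wrist'); im=camrig.capture('wrist'); cv2.imwrite('pics/w6.png',im[:,:,::-1]); np.save('w6.npy',c,allow_pickle=True)
togo(41,3.5,220)
```

```text
t 12.5 tool shift [ 0.3 12.4  1. ] tool y yaw 99.25 guide [41.3 -8.9] 221.0 F [1.  0.1 0.8] grip 0.7515954313295091 0.0
```

View pics/w6.png

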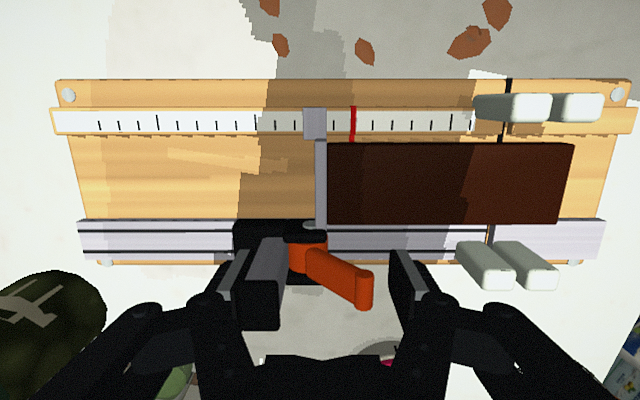

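The leg and lever stand between the fingers with the lever open (tip near 365,285). The plate's front edge is at u≈327, the bar is against it (327–572), and the red mark is at u≈352.

Run:
```python
from h import *
c=np.load('w6.npy',allow_pickle=True).item(); im=cv2.imread('pics/w6.png'); B,G,Rr=[x.astype(int) for x in cv2.split(im)]
S=cv2.cvtColor(im,cv2.COLOR_BGR2HSV)[:,:,1]
m=(Rr-G>90)&(Rr-B>90)
print('red mark', [(r,(np.nonzero(m[r,340:365])[0].mean()+340).round(1)) for r in range(108,142,4)])
print('plate',[(r,[int(t) for t in G[r,312:334]]) for r in(160,200)])
for r in(112,120,128): print('red z24',w2g(onz(c,352,r,24)))
print('red z18',w2g(onz(c,352.5,139,18)))
for r in(150,180,210): print('face z42',w2g(onz(c,327,r,42)))
print('bar ends z38',w2g(onz(c,327,180,38)),w2g(onz(c,573,145,38)))
print('slot',w2g(onz(c,508,90,18)))
```

```text
red mark [(108, np.float64(353.0)), (112, np.float64(353.0)), (116, np.float64(353.0)), (120, np.float64(353.0)), (124, np.float64(352.5)), (128, np.float64(352.5)), (132, np.float64(352.0)), (136, np.float64(351.5)), (140, np.float64(351.0))]
plate [(160, [110, 104, 93, 119, 127, 130, 136, 133, 135, 132, 142, 132, 138, 134, 97, 4, 21, 10, 17, 21, 16, 17]), (200, [117, 115, 110, 103, 124, 131, 131, 131, 135, 124, 132, 131, 135, 131, 97, 0, 20, 15, 22, 21, 22, 22])]
red z24 [-29.8   4.8]
red z24 [-25.9   4.9]
red z24 [-21.9   5. ]
red z18 [-15.6   6. ]
face z42 [-13.3  -8.1]
face z42 [ 1.2 -8. ]
face z42 [16.4 -7.9]
bar ends z38 [ 2.1 -7.9] [-15.  109.7]
slot [-40.5  85.4]
```

Request:
drive_effector --increments '[[[0, 4, 0, 0, 0, 0], [0, 8, 0, 0, 0, 0], [0, 11, 0, 0, 0, 0], [0, 13, 0, 0, 0, 0], [0, 13, 0, 0, 0, 0], [0, 13, 0, 0, 0, 0]]]'

```text
time_s: 13.1
eef_pos: [562.8, 146.8, 221.2]
ee_rot: [-0.0, -0.081, 0.997, 0.0]
force: [-0.3, 0.6, -0.9]
grip_width: 0.752
grip_force: 0.0
```

Create m.py:
```python
from h import *
import sys
c=camrig.calibration('wrist'); im=camrig.capture('wrist')[:,:,::-1].copy(); cv2.imwrite(f'pics/{sys.argv[1]}.png',im)
B,G,Rr=[x.astype(int) for x in cv2.split(im)]
x0=proj(c,np.r_[g2w(-26,5),24]);r=int(round(x0[1])); m=(Rr-G>60)&(Rr-B>60)&(np.abs(np.arange(640)-x0[0])<20)[None]
f=[]
for q in(r-4,r,r+4):
    a=np.nonzero(m[q])[0]; 
    if len(a): f.append(w2g(onz(c,a.mean(),q,24))[1])
print('red y',f)
P=proj(c,np.r_[g2w(0,5),42])
for q in(int(P[1])-15,int(P[1]),int(P[1])+15):
    a0=int(P[0])-40;row=G[q,a0:a0+80]
    a=np.nonzero(row<55)[0]; a=[i for i in a if (row[i:i+6]<55).all()] 
    if a: print('face y',w2g(onz(c,a0+a[0]-.5,q,42)))
togo(41,3.5,220)
```

```bash
python3 m.py w7
```

```text
red y [np.float64(5.5), np.float64(5.5), np.float64(5.5)]
face y [-7.6  4.3]
face y [-0.3  4.3]
face y [7.2 4.3]
t 13.15 tool shift [ 0.3 -0.4  1.3] tool y yaw 99.24 guide [41.3  3.9] 221.3 F [ 0.3 -0.  -0.8] grip 0.7466089184906104 0.0
```

Request:
drive_effector --increments '[[[0, 1, 0, 0, 0, 0], [0, 1, 0, 0, 0, 0], [0, 1, 0, 0, 0, 0]]]'

```text
time_s: 13.45
eef_pos: [562.7, 147.5, 221.3]
ee_rot: [0.0, -0.08, 0.997, -0.0]
force: [0.1, -2.4, -0.1]
grip_width: 0.755
grip_force: 1.3
```

Request:
drive_effector --increments '[[[0, -2.2, 0, 0, 0, 0], [0, -4.2, 0, 0, 0, 0], [0, -4.2, 0, 0, 0, 0]]]' --aperture 0.65 --squeeze 30

```text
time_s: 13.75
eef_pos: [563.3, 143.4, 221.2]
ee_rot: [-0.0, -0.08, 0.997, 0.0]
force: [0.0, -0.1, 0.6]
grip_width: 0.651
grip_force: 0.0
```

Request:
drive_effector --increments '[[[0, -2.2, 0, 0, 0, 0], [0, -4.2, 0, 0, 0, 0], [0, -4.2, 0, 0, 0, 0]]]' --aperture 0.55

```text
time_s: 14.05
eef_pos: [564.0, 139.2, 221.2]
ee_rot: [0.0, -0.08, 0.997, 0.0]
force: [-0.1, 1.1, 0.8]
grip_width: 0.552
grip_force: 0.7
```

```bash
python3 m.py w8
```

```text
red y []
face y [-7.5  6.5]
face y [-0.2  6.1]
face y [7.3 6.3]
t 14.1 tool shift [0.3 7.3 1.1] tool y yaw 99.23 guide [41.3 -3.8] 221.1 F [0.6 0.7 0.8] grip 0.550304235819239 0.6463998556137085
```

Request:
drive_effector --increments '[[[0, -2.5, 0, 0, 0, 0], [0, -4.7, 0, 0, 0, 0], [0, -4.7, 0, 0, 0, 0]]]' --aperture 0.45 --squeeze 40

```text
time_s: 14.4
eef_pos: [564.8, 134.4, 221.0]
ee_rot: [-0.0, -0.08, 0.997, 0.0]
force: [-0.1, 0.1, 0.1]
grip_width: 0.447
grip_force: 0.0
```

Request:
drive_effector --increments '[[[0, -2.2, 0, 0, 0, 0], [0, -4.2, 0, 0, 0, 0], [0, -4.2, 0, 0, 0, 0]]]' --aperture 0.36

```text
time_s: 14.7
eef_pos: [565.4, 130.3, 221.0]
ee_rot: [-0.0, -0.08, 0.997, 0.0]
force: [-0.5, -0.2, -0.6]
grip_width: 0.361
grip_force: 0.0
```

```bash
python3 m.py w9
```

```text
red y [np.float64(6.7), np.float64(6.6)]
face y [-7.7  5.9]
face y [-0.4  5.7]
face y [7.  5.5]
t 14.75 tool shift [ 0.2 16.2  0.9] tool y yaw 99.23 guide [ 41.2 -12.7] 220.9 F [ 0.3 -0.2 -0.4] grip 0.3596161680593053 0.0
```

View pics/w9.png

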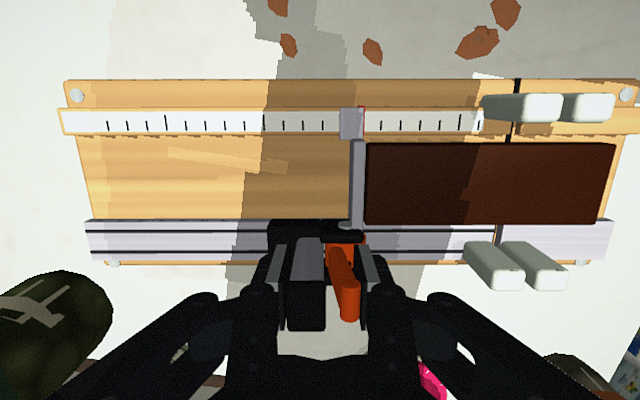

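The lever is nearly upright between the pads (345,285) with the leg beside it. The bar is against the plate (edge u≈365), right at the red mark (362).

Request:
drive_effector --increments '[[[0, -2, 0, 0, 0, 0], [0, -3.6, 0, 0, 0, 0], [0, -3.6, 0, 0, 0, 0]]]' --aperture 0.275 --squeeze 50

```text
time_s: 15.05
eef_pos: [565.7, 128.0, 221.1]
ee_rot: [-0.0, -0.08, 0.997, 0.001]
force: [-0.7, 8.8, 2.6]
grip_width: 0.282
grip_force: 4.6
```

Request:
drive_effector --increments '[[[0, -0.3, 0, 0, 0, 0], [0, -0.3, 0, 0, 0, 0], [0, -0.3, 0, 0, 0, 0], [0, -0.3, 0, 0, 0, 0], [0, -0.3, 0, 0, 0, 0], [0, -0.3, 0, 0, 0, 0]]]' --aperture 0.15 --squeeze 50

```text
time_s: 15.65
eef_pos: [565.7, 128.1, 221.3]
ee_rot: [-0.0, -0.08, 0.997, 0.002]
force: [-2.3, 9.7, 3.5]
grip_width: 0.254
grip_force: 49.3
```

```bash
python3 m.py w10
```

```text
red y []
face y [-7.6  6.6]
face y [-0.3  6.5]
face y [7.2 6.3]
t 15.7 tool shift [ 0.2 18.6  1.4] tool y yaw 99.23 guide [ 41.2 -15.1] 221.4 F [-2.  10.2  2.9] grip 0.25049014969223354 49.313919916749
```

View pics/w10.png

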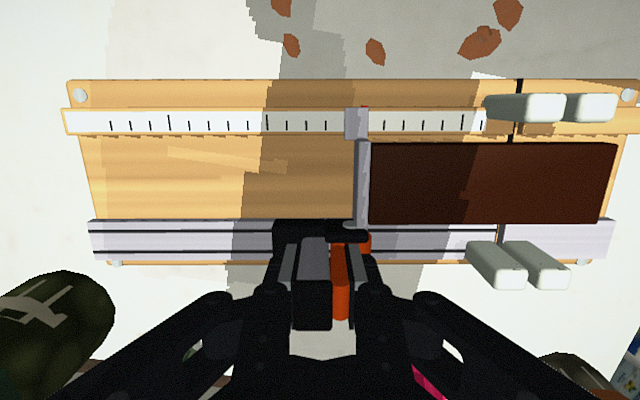

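Leg and upright lever are clamped between the pads, the plate edge is at u≈369 with the bar touching it, and the stop pointer sits on the red mark. I'll let it settle, check once more and hand in.

Request:
drive_effector --increments '[[[0, 0, 0, 0, 0, 0], [0, 0, 0, 0, 0, 0], [0, 0, 0, 0, 0, 0], [0, 0, 0, 0, 0, 0], [0, 0, 0, 0, 0, 0]]]' --aperture 0.15 --squeeze 60

```text
time_s: 16.2
eef_pos: [565.7, 128.0, 221.4]
ee_rot: [-0.0, -0.08, 0.997, 0.002]
force: [-3.0, 9.5, 4.0]
grip_width: 0.248
grip_force: 59.0
```

```bash
python3 m.py w11
```

Run:
```python
from rig import ctrl, camrig, status
print(ctrl.finish_job())
```

```text
red y []
face y [-7.6  6.6]
face y [-0.3  6.4]
face y [7.2 6.2]
t 16.25 tool shift [ 0.2 18.7  1.4] tool y yaw 99.22 guide [ 41.2 -15.2] 221.4 F [-2.6  9.   4. ] grip 0.24961448391360597 59.04416508972645
the job is handed in; nothing more can be done
None
```

The job is handed in at 16 s, with no verdict returned: by my last measurements the bar is against the stop, the stop is about 1 mm past the red mark (4 mm allowed), and the lever is shut and held with the leg at about 59 N.

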